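# Lock the sliding stop of a carton labelling jig

## Task

Slide the stop of the labelling jig against the carton and on until the carton sits square and snug against the jig's fence, pressing gently so that the carton is not crushed. Then flip the cam lever over centre until it lies fully home, so that the stop is locked there, with the carton still held between stop and fence. Leave the other things on the bench alone.

Things in the scene. Friction and masses are not known exactly. Their poses are not given: they have to be found in the camera images.
- jig: Plywood labelling jig screwed to the bench. Origin on the bench top; y runs along the stop rod toward the fence, z up. Base plate 200 mm (x) by 460 mm (y -265 to +195), 12 mm thick. Rod: 16 mm thick, along y at x = 0, axis 45 mm above the bench. Grey clamp block around it: 50 mm (x) by 60 mm (y), centred at y = -80 mm, top 75 mm above the bench, with two ears to 102 mm that carry the lever.
- fence_face (a point): Point on the inner face of the fence, the upright board at the jig's +y end (140 mm wide in x, top 70 mm above the bench). At jig x = 0, y = 170 mm, 45 mm above the bench. Axes as the jig's.
- rod (a joint): Slide of the stop rod, m: 0 drawn back, grows to 0.060 as handle, rod and stop move together toward the fence (jig +y). Unlocked it drags with about 6 N (more when hurried) and stays where it is left; the carton adds 1 to 4 N while it slides. Carton home, the force rises by 6 N per mm; 7 to 15 N on the carton is snug and keeps the buffer bearing on it if the handle is let go slowly.
- stop_handle (a point): Point in the black upright handle block at the rod's -y end, 90 mm above the bench, at jig y = -215 mm + rod value. Block: 26 mm (jig x) by 16 mm (jig y), from 35 to 107 mm above the bench; push it toward the fence from its -y side or grip it from above. The rod's end stands 7 mm out of its -y side, 37 to 53 mm above the bench.
- stop: The sliding stop (handle, rod, plate, screw, buffer). Origin: on its plate's carton-side face, on the rod axis, at jig y = 8 mm + rod value; plate 60 mm (x) by 50 mm high. From it a screw holds a round rubber buffer, 44 mm across, sprung over 6 mm, that meets the carton. Its front stands 18 to 34 mm beyond the origin, as the screw was last set: where it meets must be felt.
- lever (a joint): Cam lever angle, rad: 0 open, leaning 0.42 rad from upright toward jig -x; it swings up and over toward jig +x to its stop at 1.9, fully home, pointing to jig +x 5 degrees above level. It resists from about 0.3 (up to about 7 N at the tip, near 1.0), passes over centre at 1.65, then pulls itself shut. Let go before 1.65 it springs back. Closed, it clamps the rod.
- lever_pivot (a point): Centre of the lever's pivot pin; the pin runs along jig y. At jig x = 0, y = -80 mm, 88 mm above the bench. Axes as the jig's.
- lever_tip (a point): Free end of the lever, 95 mm from the pivot on the lever's middle line; its z axis points from pivot to tip. The lever is a flat bar 20 mm wide (jig y) and 8 mm thick (up to 10 mm over its rubber end).
- carton: Closed cardboard carton, 120 mm (x) by 100 mm (y) by 80 mm high, about 350 g, loose on the jig's base plate (12 mm above the bench) between buffer and fence, at first with a gap of some millimetres to each and a little askew. Origin: centre of its underside. The buffer meets its 120 mm wide side. More than 20 N from the stop crushes it.
- amber_bottle: Small amber bottle with black cap, 40 mm across, 85 mm high; origin at the centre of its underside. To be left alone.
- tub: White screw-top tub, 80 mm across, 75 mm high; origin at the centre of its underside. To be left alone.
- tape_roll: Empty cardboard tape core, 90 mm across, 48 mm high, lying flat; origin at the centre of its underside. To be left alone.
Not all that is in view belongs to the job. What is shaped like the carton but orange is not meant.

How it is judged (in metres and radians):
On the way, in this order (a step that is already met when the one before it is completed fails the run):
1. with the lever still open, the stop presses the carton home against the fence (over 5 N on the carton, carton within 2 mm of the fence) (contact force between stop and carton above 5 N and y of carton in the frame of jig above 0.118 m and value of joint lever below 0.8 rad), for 0.1 s.
2. the lever is flipped over centre to its stop (value of joint lever above 1.82 rad), for 0.2 s.
At the end, for the whole second after the job is handed in: The lever is home (over 1.82 of 1.9 rad); the carton stands upright and at rest, within 2 mm of the fence and square to it within 0.04 rad, and the stop's buffer still bears on it (over 1 N) (value of joint lever above 1.82 rad and y of carton in the frame of jig above 0.118 m and contact force between stop and carton above 1 N and angle between the y axis of carton and the y axis of jig, either way round below 0.04 rad and angle between carton's own z axis and vertical below 0.05 rad and linear speed of carton below 0.01 m/s); the robot touches nothing.
It fails at once if the stop presses the carton with more than 20 N (contact force between stop and carton above 20 N).
It fails at once if a bystander is moved by more than 20 mm (distance of any of amber_bottle, tub, tape_roll from where it was at the start of the episode above 0.02 m).
It also fails if it takes over 61 s, if anything falls off the work surface, if the arm or the gripper's body presses on something with over 40 N, if the wrist force passes 120 N, or if a joint passes its speed limit or range.

## Robot

A 6-joint arm with a two-finger parallel gripper is mounted at the origin on the work surface. World frame = base frame: x ahead of the robot, y to its left, z up, the work surface at z = 0. Lengths are in mm, angles in rad, forces in N, time in s.
With the tool pointing down it reaches from about 300 to 775 mm from the base axis. Payload 14.6 kg.
Tool frame: the origin (TCP) lies midway between the tips of the shut fingers; the grasp point (between the pads) lies 19 mm behind it (manip.grip_point_offset is the distance from the TCP to the grasp point, in mm); x points along the fingers, z is the direction in which the jaws open and shut, and the axes are right-handed (so a half turn about x gives the same grasp; the last joint's range is limited). The gripper opens to 94 mm and grips with 3 to 60 N. Pads are 16 mm wide; open, the fingers measure 119 mm over their backs; the gripper's body (75 mm by 177 mm) begins 78 mm behind the grasp point.
Start: joints at [-1.399, 0.3, 1.521, -0, 1.321, -0.067], TCP at [130.089, -534.384, 205.446] pointing down, gripper open.
Joint ranges: [-3.03, 3.03], [-0.79, 2.21], [0.23, 2.52], [-1.04, 4.18], [0, 3.07], [-2.55, 2.55]. Speed limits (rad/s): [2.22, 2.22, 2.57, 3.14, 3.14, 3.14].

## Interface

Orientations are given as [roll, pitch, yaw] about the fixed x, y, z axes, in that order (R = Rz(yaw) Ry(pitch) Rx(roll)).
In Python, from cell import manip, camera, calibration, order gives the robot as it stands.
- The arm moves only by the tool jog_arm, never from a script. Its arguments are lists of equal length, an entry for each row: "turn": the turn, a rotation vector about the tool's x, y, z in degrees, a list of three; "dp": the shift along the tool's x, y, z in cm, a list of three; "gripper": the closure, from 0 (fully open) to 1 (shut). In form: {"turn": [[ax, ay, az], ...], "dp": [[tx, ty, tz], ...], "gripper": [gripper, ...]}. A call has 1 to 8 rows; each row shifts and turns the pose as measured when the row begins, along the tool's axes as they then stand; what a row does not reach is not made up. A row lasts 1/8 s, in which the tool goes at most 62.5 mm and 10.7 degrees, less where a joint would pass 70% of its speed; a pose out of reach is approached as far as the arm can. A call is refused whole if a number of a shift passes 6.25 or a number of a turn 10.7, either way. A call with a gripper value outside its range is refused whole. The fingers move at their own pace and stop on an object; "grip_force" is the grip in N (left out, the last holds). Time passes only in rows, so rows that do not move let the fingers close. It gives the time, the measured TCP pose, the force and the opening at its end, in the units of the state.
- manip.read_state(): the state, without advancing time (a new reading comes with each control period).
- camera(name): name is "scene" or "side" or "wrist"; returns (picture, depth): 400x640x3 uint8, red, green, blue; 400x640 float32, mm along the optical axis (not along the pixel's ray), 0 where there is no reading.
- calibration(name): a dict with "K" (3x3 intrinsics, pixels), "distortion" ([k1, k2, p1, p2, k3] as OpenCV has them; the pictures are not rectified), "world_from_camera" (4x4, takes a point from camera to world coordinates). Camera axes: x right, y down, z forward; pixel columns grow to the right and rows downward; lengths in mm; the calibration is good to about 2 mm. A picture is of the moment at which its call begins: read the wrist's pose just before it. calibration takes no time and is no camera call; for the wrist camera it gives the pose at the moment of the call.
- order.sign_off(): hands the job in, once; it reports no verdict.
The state is a dict: "clock": time; "joints": joint angles; "qd": joint speeds; "effort": joint torques, N m; "eef_pos": TCP position; "eef_rot": TCP orientation; "wrist_force": force on the tool from outside, world axes, zero at the start; "moment": the same for the moment, N m; "finger_gap": finger opening in mm.
Only numpy, scipy, OpenCV 4.12 (cv2) and the standard library are available. Lean on these libraries where they do the work, as an engineer would, in place of code of your own. Each camera call takes 0.05 s, during which the arm holds its last target.

## Working session

There is one attempt and no reset: what is moved stays moved. The work goes in short steps, Python scripts to look and compute and a tool call to move; the robot and the scene stay as the last step left them, time stands still between calls to the robot, and variables do not carry over. Pictures are saved under pics/ and viewed, and the job is handed in when it is done.

Besides the shell and the picture viewer there is one more tool, called after "Call:" as a command line: name --argument value ..., lists and objects as JSON in quotes. jog_arm: Moves the arm, as the interface text tells. Its arguments: {"type":"object","properties":{"turn":{"type":"array","items":{"type":"array","items":{"type":"number"}}},"dp":{"type":"array","items":{"type":"array","items":{"type":"number"}}},"gripper":{"type":"array","items":{"type":"number"}},"grip_force":{"type":"number"}},"required":["turn","dp","gripper"]}

```bash
mkdir -p pics; ls; python3 - <<'E'
from cell import manip,camera,calibration
import cv2,numpy as np
print(manip.read_state())
for n in ["scene","side","wrist"]:
    c=calibration(n); p,d=camera(n)
    cv2.imwrite(f"pics/{n}0.png",p[:,:,::-1]); np.savez(f"{n}0.npz",p=p,d=d,**{k:np.array(v) for k,v in c.items()})
    print(n,np.round(c["world_from_camera"],2).tolist(),np.array(c["K"]).tolist(),c["distortion"])
E
```

```text
pics
{'clock': 0.0, 'joints': array([-1.39856898e+00,  3.00473345e-01,  1.52157012e+00,  1.88598320e-05,
        1.32070484e+00, -6.65980767e-02]), 'qd': array([-8.79332923e-04, -1.58685560e-03, -4.58767544e-04, -1.71797991e-05,
        3.17796948e-04, -5.94057981e-05]), 'effort': array([ 1.16898968e-04, -5.31804264e+01, -3.52738667e+01,  7.08943186e-02,
        2.44784314e-02, -5.78338904e-05]), 'eef_pos': array([ 130.06726183, -534.13204246,  204.88973689]), 'eef_rot': array([3.05918868, 1.56964053, 1.7272131 ]), 'wrist_force': array([-0.17860613, -0.56740039, -0.20645021]), 'moment': array([-0.0061864 ,  0.00590168, -0.02972322]), 'finger_gap': 93.7543383414884}
scene [[-0.83, 0.45, -0.32, 949.66], [0.55, 0.66, -0.51, 787.95], [-0.02, -0.6, -0.8, 1131.21], [0.0, 0.0, 0.0, 1.0]] [[405.32989091716547, 0.0, 323.62494864197583], [0.0, 405.32989091716547, 202.43918895667454], [0.0, 0.0, 1.0]] [0.00503196 0.         0.         0.         0.        ]
side [[-0.93, -0.27, 0.24, 326.53], [-0.36, 0.67, -0.65, 742.86], [0.01, -0.69, -0.72, 816.57], [0.0, 0.0, 0.0, 1.0]] [[392.6204362605698, 0.0, 315.7693851590852], [0.0, 392.6204362605698, 201.36523721761125], [0.0, 0.0, 1.0]] [-0.01935134  0.          0.          0.          0.        ]
wrist [[0.24, -0.95, -0.22, 195.02], [-0.97, -0.23, -0.05, -519.13], [-0.0, 0.23, -0.97, 384.46], [0.0, 0.0, 0.0, 1.0]] [[302.2223877448336, 0.0, 317.9490462919733], [0.0, 302.2223877448336, 197.95991172955087], [0.0, 0.0, 1.0]] [0.01242926 0.         0.         0.         0.        ]
```

View pics/scene0.png

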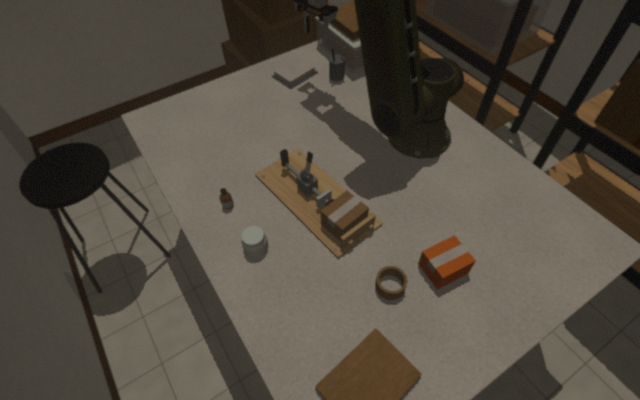

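View pics/side0.png

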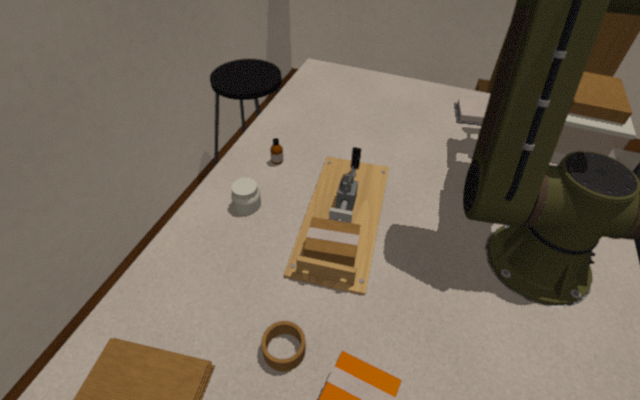

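View pics/wrist0.png

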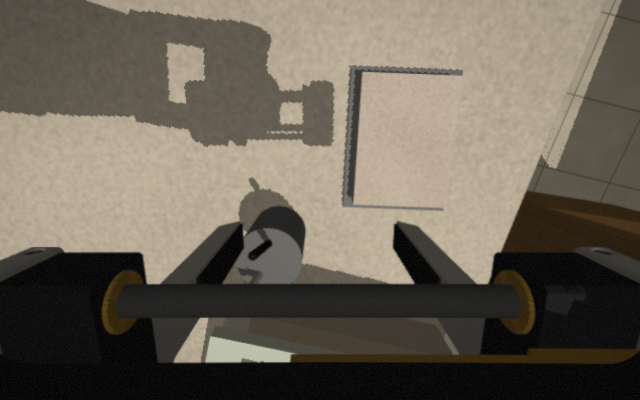

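```bash
cat > h.py <<'E'
import numpy as np,cv2
def cloud(n):
    z=np.load(n+"0.npz"); K,D,T,d,p=z["K"],z["distortion"],z["world_from_camera"],z["d"],z["p"]
    v,u=np.mgrid[:400,:640]; uv=np.stack([u,v],-1).reshape(-1,1,2).astype(float)
    n_=cv2.undistortPoints(uv,K,D)[:,0]; dd=d.reshape(-1,1)
    P=np.hstack([n_*dd,dd])@T[:3,:3].T+T[:3,3]
    P[dd[:,0]==0]=np.nan
    return P.reshape(400,640,3),p
E
python3 - <<'E'
from h import *
for n in ["scene","side"]:
    P,p=cloud(n)
    cs={"scene":[(257,176),(295,150),(381,221),(341,253),(285,157),(309,157),(300,240)],"side":[(326,159),(389,165),(362,293),(288,276),(356,155),(348,175),(330,225)]}[n]
    for u,v in cs: print(n,u,v,P[v,u].round(1))
    cr=dict(scene=(130,270,240,400),side=(140,300,270,410))[n]
    cv2.imwrite(f"pics/{n}_c.png",cv2.resize(p[cr[0]:cr[1],cr[2]:cr[3],::-1],None,fx=(4.2 if n=="scene" else 3.6),fy=(4.2 if n=="scene" else 3.6),interpolation=cv2.INTER_CUBIC))
E
```

```text
scene 257 176 [ 635.9 -160.9   11.8]
scene 295 150 [ 453.3 -196.    11.3]
scene 381 221 [378.7 241.1  -1.4]
scene 341 253 [566.  273.8  13.1]
scene 285 157 [ 530.9 -126.    80.1]
scene 309 157 [ 5.045e+02 -1.000e-01  1.746e+02]
scene 300 240 [644.6 152.8  -0.8]
side 326 159 [ 630.2 -161.2   14. ]
side 389 165 [ 439.8 -222.8    0.6]
side 362 293 [389.3 254.3   7.4]
side 288 276 [567.4 277.8  12.7]
side 356 155 [ 527.4 -126.9   88.1]
side 348 175 [518.5 -19.5 103.9]
side 330 225 [508.4 151.8  88.7]
```

View pics/scene_c.png

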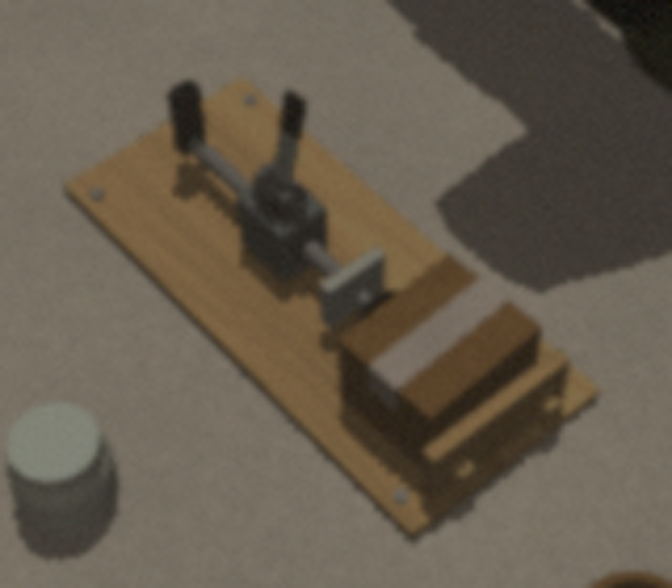

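View pics/side_c.png

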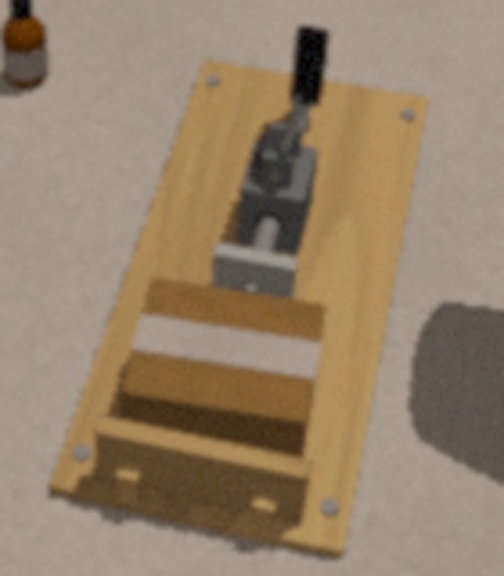

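```bash
python3 - <<'E'
from h import *
from scipy.optimize import minimize,least_squares
z=[]
for n in ["scene","side"]:
    P,p=cloud(n)
    X=P.reshape(-1,3); C=p.reshape(-1,3).astype(float)
    roi=(X[:,0]>300)&(X[:,0]<720)&(X[:,1]>-260)&(X[:,1]<340)
    tb=roi&(abs(X[:,2])<5); print(n,"bench z",np.median(X[tb,2]))
    m=roi&(X[:,2]>7)&(X[:,2]<18); 
    m2=m.reshape(400,640).astype(np.uint8)
    k,l,s,_=cv2.connectedComponentsWithStats(m2); i=1+np.argmax(s[1:,4]); m=(l==i).ravel()
    Q=X[m]; print("plate z",np.median(Q[:,2]),len(Q))
    r=cv2.minAreaRect(Q[:,:2].astype(np.float32)); print(r)
    # grid: plate mask iou fit with fixed size
    # edges: percentiles along directions
    def fit(a):
        c,s_=np.cos(a),np.sin(a); x=Q[:,:2]@[c,s_]; y=Q[:,:2]@[-s_,c]
        return x,y
    def cost(a):
        x,y=fit(a); return np.ptp(np.percentile(x,[.7,99.3]))+np.ptp(np.percentile(y,[.7,99.3]))
    A=np.linspace(0,.4,401); a=A[np.argmin([cost(t) for t in A])]
    x,y=fit(a); px=np.percentile(x,[.3,99.7]);py=np.percentile(y,[.3,99.7])
    cx=px.mean(); cy=py.mean()+35
    o=np.array([np.cos(a)*cx-np.sin(a)*cy,np.sin(a)*cx+np.cos(a)*cy])
    print("a",a,"ext",np.ptp(px),np.ptp(py),"origin",o)
    # handle & carton in jig frame
    J=(X[:,:2]-o)@np.array([[np.cos(a),-np.sin(a)],[np.sin(a),np.cos(a)]])
    J=np.c_[J,X[:,2]]
    def st(nm,mm):
        if mm.sum()>3: print(nm,mm.sum(),J[mm].min(0).round(1),J[mm].max(0).round(1),np.median(J[mm],0).round(1))
    st("handletop",roi&(abs(J[:,0])<40)&(J[:,1]<-170)&(J[:,1]>-260)&(J[:,2]>100)&(J[:,2]<112))
    st("handle",roi&(abs(J[:,0])<40)&(J[:,1]<-170)&(J[:,1]>-260)&(J[:,2]>60)&(J[:,2]<112))
    st("cartontop",roi&(abs(J[:,0])<90)&(J[:,1]>0)&(J[:,1]<180)&(J[:,2]>87)&(J[:,2]<98))
    st("fencetop",roi&(abs(J[:,0])<90)&(J[:,1]>150)&(J[:,1]<210)&(J[:,2]>66)&(J[:,2]<74))
    st("block",roi&(abs(J[:,0])<40)&(J[:,1]>-125)&(J[:,1]<-35)&(J[:,2]>70)&(J[:,2]<78))
    st("lever",roi&(abs(J[:,0])<100)&(J[:,1]>-125)&(J[:,1]<-35)&(J[:,2]>115)&(J[:,2]<200))
    st("levertip",roi&(abs(J[:,0])<100)&(J[:,1]>-125)&(J[:,1]<-35)&(J[:,2]>160)&(J[:,2]<200))
    st("plate",roi&(abs(J[:,0])<40)&(J[:,1]>-10)&(J[:,1]<25)&(J[:,2]>62)&(J[:,2]<75))
E
```

```text
scene bench z 0.4496059119283018
plate z 12.424180288435537 2489
((513.9384765625, 39.60472106933594), (200.9639129638672, 462.8103332519531), 7.426601886749268)
a 0.133 ext 196.30595810138226 459.7516421218662 origin [510.87832506  74.95605055]
handletop 31 [ -17.7 -215.   100.1] [   8.5 -196.   109.4] [  -4.7 -204.9  106.3]
handle 94 [ -21.  -215.    61.1] [   8.8 -195.9  109.4] [  -2.2 -201.8   90.8]
cartontop 989 [-65.3  59.5  87. ] [ 59.7 166.6  97.9] [  0.4 113.9  92.5]
fencetop 214 [-70.1 150.2  66.1] [ 69.  185.2  74. ] [  1.3 174.8  69.8]
block 95 [ -28.9 -110.2   70. ] [ 21.3 -50.1  77.9] [ 10.1 -63.5  74.3]
lever 99 [-29.2 -93.1 115.5] [ -7.1 -68.9 187. ] [-16.4 -78.  155. ]
levertip 44 [-29.2 -89.2 160.5] [-14.9 -68.9 187. ] [-20.8 -76.4 175.2]
plate 70 [-32.2   2.5  62.6] [29.  16.4 74.6] [ 1.2 11.3 70.6]
side bench z 0.7405778251510924
plate z 12.756905421477484 5192
((509.7066650390625, 38.6597900390625), (200.2913360595703, 465.14306640625), 6.903564929962158)
a 0.115 ext 199.499233662285 458.82471592965567 origin [504.98149222  75.08311065]
handletop 44 [ -11.3 -216.1  100.1] [  13.2 -197.6  110.9] [   0.5 -204.   107.1]
handle 107 [ -11.8 -216.1   61.3] [  14.  -197.3  110.9] [   3.6 -202.1   96. ]
cartontop 1761 [-63.   58.5  87.2] [ 61.  164.3  96.7] [ -2.2 116.1  92.9]
fencetop 462 [-70.6 154.6  66. ] [ 68.1 184.9  74. ] [ -2.7 175.2  70.3]
block 165 [ -24.3 -109.3   70.1] [ 25.2 -49.8  78. ] [-10.8 -64.4  75.4]
lever 95 [-24.8 -90.3 115.2] [ -2.1 -68.5 184.7] [-14.5 -72.7 159.9]
levertip 47 [-24.8 -90.3 160.6] [-12.7 -69.9 184.7] [-18.8 -73.2 179.1]
plate 132 [-29.6   2.   62. ] [29.2 16.7 74.7] [-0.4 12.8 71.4]
```

```bash
cat > g.py <<'E'
import numpy as np,sys
from scipy.spatial.transform import Rotation as Ro
from cell import manip
A=0.121; O=np.array([507.5,75,0])
RJ=Ro.from_euler('z',A).as_matrix()
Rt=np.c_[[0,0,-1],[-np.sin(A),np.cos(A),0],[np.cos(A),np.sin(A),0]].astype(float)
def go(tj=None):
    s=manip.read_state(); R=Ro.from_euler('xyz',s['eef_rot']).as_matrix()
    r=Ro.from_matrix(R.T@Rt).as_rotvec(degrees=True)
    print("t",s['clock'],"tool in jig",((s['eef_pos']-O)@RJ).round(2),"F jig",(s['wrist_force']@RJ).round(2),"gap",s['finger_gap'].round(1),"q",s['joints'].round(2))
    print("turn needed",r.round(2))
    if tj is not None:
        w=RJ@np.array(tj,float)+O
        print("dp cm (now axes)",((w-s['eef_pos'])@R/10).round(2)," (aligned axes)",((w-s['eef_pos'])@Rt/10).round(2))
if __name__=="__main__": go([float(v) for v in sys.argv[1:]] or None)
E
python3 g.py 0 -245 205
```

```text
Traceback (most recent call last):
  File "g.py", line 15, in <module>
    if __name__=="__main__": go([float(v) for v in sys.argv[1:]] or None)
                             ~~^^^^^^^^^^^^^^^^^^^^^^^^^^^^^^^^^^^^^^^^^^
  File "g.py", line 10, in go
    print("t",s['clock'],"tool in jig",((s['eef_pos']-O)@RJ).round(2),"F jig",(s['wrist_force']@RJ).round(2),"gap",s['finger_gap'].round(1),"q",s['joints'].round(2))
                                                                                                                   ^^^^^^^^^^^^^^^^^^^^^
AttributeError: 'float' object has no attribute 'round'
```

```bash
sed -i "s/s\['finger_gap'\].round(1)/round(s['finger_gap'],1)/" g.py
python3 g.py 0 -245 205
```

```text
t 0.15 tool in jig [-448.23 -559.17  205.02] F jig [ 0.57  0.76 -1.28] gap 93.9 q [-1.4   0.3   1.52 -0.    1.32 -0.07]
turn needed [-8.325e+01 -4.000e-02 -4.000e-02]
dp cm (now axes) [ 3.000e-02  4.820e+01 -2.593e+01]  (aligned axes) [ 0.   31.42 44.82]
```

Call:
jog_arm --turn '[[-10.4,0,0],[-10.4,0,0],[-10.4,0,0],[-10.4,0,0],[-10.4,0,0],[-10.4,0,0],[-10.4,0,0],[-10.4,0,0]]' --dp '[[0,0,0],[0,0,0],[0,0,0],[0,0,0],[0,0,0],[0,0,0],[0,0,0],[0,0,0]]' --gripper '[1,1,1,1,1,1,1,1]'

```text
clock: 1.15
eef_pos: [129.9, -533.3, 202.9]
eef_rot: [1.572, 1.566, 1.738]
wrist_force: [-0.8, 0.2, 0.3]
finger_gap: 17.6
```

```bash
python3 g.py 0 -245 205
```

```text
t 1.15 tool in jig [-448.26 -558.23  202.94] F jig [-0.73  0.28  0.29] gap 17.6 q [-1.4   0.3   1.52  0.    1.32 -1.56]
turn needed [ 2.54 -0.01 -0.3 ]
dp cm (now axes) [-0.05 29.31 46.17]  (aligned axes) [-0.21 31.32 44.83]
```

Call:
jog_arm --turn '[[2.5,0,0],[0,0,0],[0,0,0],[0,0,0],[0,0,0],[0,0,0],[0,0,0],[0,0,0]]' --dp '[[0,0,0],[0,3.1,4.4],[0,3.1,4.4],[0,3.1,4.4],[0,3.1,4.4],[0,3.1,4.4],[0,3.1,4.4],[0,3.1,4.4]]' --gripper '[1,1,1,1,1,1,1,1]'

```text
clock: 2.15
eef_pos: [422.1, -282.2, 203.3]
eef_rot: [1.628, 1.565, 1.685]
wrist_force: [-0.3, -1.4, 0.4]
finger_gap: 0.3
```

```bash
python3 g.py 0 -245 205
```

```text
t 2.15 tool in jig [-127.88 -344.31  203.34] F jig [-0.46 -1.35  0.41] gap 0.3 q [-0.66  0.21  1.64  0.    1.3  -0.72]
turn needed [-3.67 -0.01 -0.34]
dp cm (now axes) [-0.11 10.73 12.13]  (aligned axes) [-0.17  9.93 12.79]
```

Call:
jog_arm --turn '[[-3.6,0,0],[0,0,0],[0,0,0],[0,0,0],[0,0,0]]' --dp '[[0,0,0],[0,3.0,4.0],[0,3.0,4.0],[0,3.0,4.0],[0,0,0]]' --gripper '[1,1,1,1,1]'

```text
clock: 2.78
eef_pos: [536.9, -173.5, 203.2]
eef_rot: [1.691, 1.564, 1.778]
wrist_force: [-1.3, -0.6, -0.5]
finger_gap: 0.8
```

```bash
python3 g.py 0 -245 205; python3 - <<'E'
from cell import camera
import cv2
p,d=camera("wrist"); cv2.imwrite("pics/w1.png",p[:,:,::-1])
p,d=camera("side"); cv2.imwrite("pics/s1.png",p[:,:,::-1])
E
```

```text
t 2.775 tool in jig [  -0.83 -250.26  203.19] F jig [-1.35 -0.45 -0.48] gap 0.8 q [-0.38  0.34  1.48  0.01  1.33 -0.47]
turn needed [-1.95 -0.04 -0.38]
dp cm (now axes) [-0.18  0.53  0.06]  (aligned axes) [-0.18  0.53  0.08]
```

View pics/w1.png

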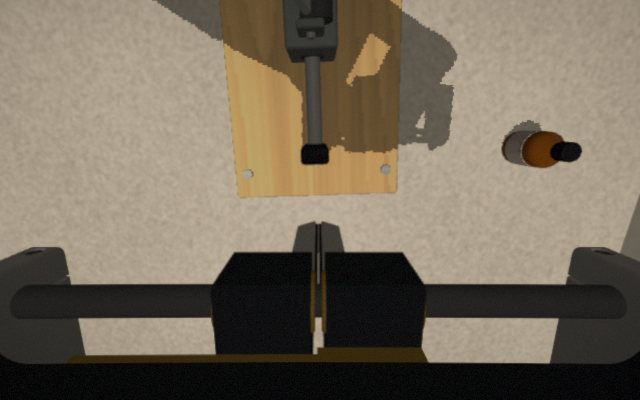

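View pics/s1.png

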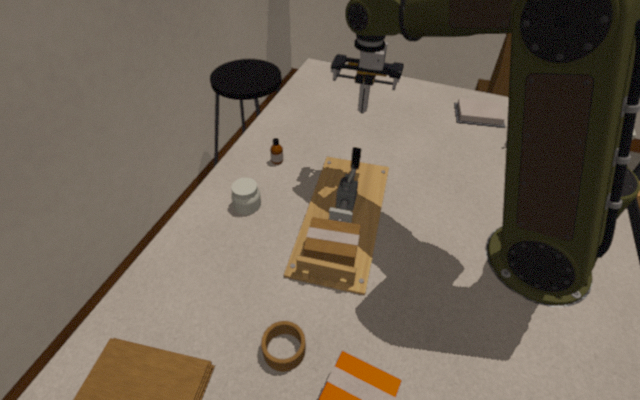

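Call:
jog_arm --turn '[[-1.9,0,0],[0,0,-0.3],[0,0,0],[0,0,0],[0,0,0]]' --dp '[[0,0,0],[3.5,0,0],[3.5,0,0],[3.2,0,0],[1.5,0,0]]' --gripper '[1,1,1,1,1]'

```text
clock: 3.5
eef_pos: [533.1, -180.4, 85.7]
eef_rot: [-0.531, 1.567, -0.419]
wrist_force: [0.7, 0.0, -0.1]
finger_gap: 0.3
```

```bash
python3 g.py 0 -235 80
```

```text
t 3.5 tool in jig [  -5.42 -256.6    85.7 ] F jig [ 0.69 -0.04 -0.09] gap 0.3 q [-0.39  0.45  1.61 -0.    1.08 -0.5 ]
turn needed [-0.53  0.17  0.1 ]
dp cm (now axes) [0.57 2.17 0.52]  (aligned axes) [0.57 2.16 0.54]
```

Call:
jog_arm --turn '[[-0.5,0,0],[0,0,0],[0,0,0],[0,0,0],[0,0,0]]' --dp '[[0.3,0.9,0.5],[0,0.3,0],[0,0.3,0],[0,0.3,0],[0,0.2,0]]' --gripper '[1,1,1,1,1]'

```text
clock: 4.12
eef_pos: [536.8, -159.6, 85.6]
eef_rot: [-0.508, 1.564, -0.388]
wrist_force: [-0.6, 0.1, -0.5]
finger_gap: 0.5
```

```bash
python3 g.py 0 -225 80
```

```text
t 4.125 tool in jig [   0.79 -236.42   85.62] F jig [-0.54  0.14 -0.53] gap 0.5 q [-0.35  0.44  1.62 -0.    1.07 -0.47]
turn needed [-0.06  0.36  0.2 ]
dp cm (now axes) [ 0.56  1.14 -0.08]  (aligned axes) [ 0.56  1.14 -0.08]
```

Call:
jog_arm --turn '[[0,0,0],[0,0,0],[0,0,0],[0,0,0],[0,0,0],[0,0,0]]' --dp '[[0.3,0.2,0],[0.1,0.2,0],[0,0.2,0],[0,0.2,0],[0,0.2,0],[0,0.2,0]]' --gripper '[1,1,1,1,1,1]'

```text
clock: 4.88
eef_pos: [535.4, -148.0, 81.4]
eef_rot: [-0.694, 1.562, -0.574]
wrist_force: [0.4, -6.3, -2.0]
finger_gap: 0.3
```

```bash
python3 g.py 0 -220 80
```

```text
t 4.875 tool in jig [   0.82 -224.79   81.45] F jig [-0.32 -6.31 -1.96] gap 0.3 q [-0.33  0.44  1.64 -0.    1.06 -0.45]
turn needed [-0.07  0.39  0.32]
dp cm (now axes) [ 0.14  0.48 -0.08]  (aligned axes) [ 0.14  0.48 -0.08]
```

Call:
jog_arm --turn '[[0,0,0],[0,0,0],[0,0,0],[0,0,0],[0,0,0],[0,0,0],[0,0,0]]' --dp '[[0,0.2,0],[0,0.2,0],[0,0.2,0],[0,0.2,0],[0,0.2,0],[0,0.2,0],[0,0.2,0]]' --gripper '[1,1,1,1,1,1,1]'

```text
clock: 5.75
eef_pos: [534.4, -139.2, 81.5]
eef_rot: [-1.045, 1.553, -0.927]
wrist_force: [1.1, -6.7, -1.7]
finger_gap: 0.5
```

```bash
python3 g.py 0 -200 80
```

```text
t 5.75 tool in jig [   0.85 -215.91   81.52] F jig [ 0.31 -6.76 -1.72] gap 0.5 q [-0.32  0.43  1.65 -0.01  1.04 -0.43]
turn needed [-0.15  0.52  0.89]
dp cm (now axes) [ 0.13  1.59 -0.09]  (aligned axes) [ 0.15  1.59 -0.09]
```

Call:
jog_arm --turn '[[0,0,0.1],[0,0,0.1],[0,0,0.1],[0,0,0.1],[0,0,0.1]]' --dp '[[0,0.2,0],[0,0.2,0],[0,0.2,0],[0,0.2,0],[0,0.2,0]]' --gripper '[1,1,1,1,1]'

```text
clock: 6.38
eef_pos: [533.7, -133.3, 81.5]
eef_rot: [-0.929, 1.553, -0.812]
wrist_force: [1.2, -7.4, -1.7]
finger_gap: 0.5
```

```bash
python3 g.py 0 -200 80
```

```text
t 6.375 tool in jig [   0.87 -209.97   81.55] F jig [ 0.3  -7.46 -1.68] gap 0.5 q [-0.31  0.43  1.66 -0.01  1.04 -0.42]
turn needed [-0.21  0.61  0.82]
dp cm (now axes) [ 0.14  1.   -0.09]  (aligned axes) [ 0.15  1.   -0.09]
```

Call:
jog_arm --turn '[[0,0,0.2],[0,0,0.2],[0,0,0.2],[0,0,0.2]]' --dp '[[0,0.2,0],[0,0.2,0],[0,0.2,0],[0,0.2,0]]' --gripper '[1,1,1,1]'

```text
clock: 6.88
eef_pos: [533.2, -128.9, 81.5]
eef_rot: [-0.5, 1.557, -0.383]
wrist_force: [0.8, -8.8, -2.7]
finger_gap: 0.2
```

```bash
python3 g.py 0 -200 80
```

```text
t 6.875 tool in jig [   0.88 -205.54   81.48] F jig [-0.3  -8.78 -2.67] gap 0.2 q [-0.3   0.42  1.66 -0.    1.04 -0.42]
turn needed [-0.25  0.69  0.38]
dp cm (now axes) [ 0.14  0.55 -0.09]  (aligned axes) [ 0.15  0.55 -0.09]
```

Call:
jog_arm --turn '[[0,0,0.1],[0,0,0.1],[0,0,0.1]]' --dp '[[0,0.2,0],[0,0.2,0],[0,0.2,0]]' --gripper '[1,1,1]'

```text
clock: 7.25
eef_pos: [532.9, -126.3, 81.5]
eef_rot: [-0.502, 1.556, -0.386]
wrist_force: [1.1, -12.6, -3.5]
finger_gap: 0.7
```

```bash
python3 g.py 0 -200 80;  python3 - <<'E'
from cell import camera
import cv2
p,d=camera("side"); cv2.imwrite("pics/s2.png",cv2.resize(p[140:300,250:410,::-1],None,fx=3.6,fy=3.6,interpolation=cv2.INTER_CUBIC))
E
```

```text
t 7.25 tool in jig [   0.89 -202.86   81.51] F jig [ -0.46 -12.59  -3.47] gap 0.7 q [-0.3   0.42  1.67 -0.    1.04 -0.41]
turn needed [-0.29  0.75  0.42]
dp cm (now axes) [ 0.15  0.29 -0.09]  (aligned axes) [ 0.15  0.29 -0.09]
```

View pics/s2.png

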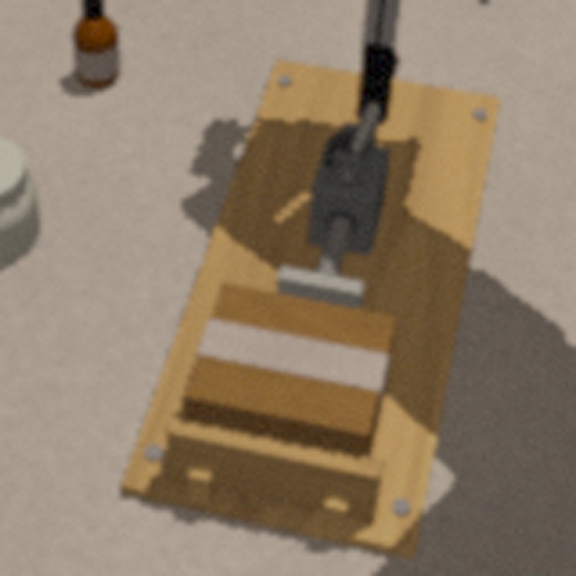

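Call:
jog_arm --turn '[[0,0,0.1]]' --dp '[[0,0.18,0]]' --gripper '[1]'

```text
clock: 7.42
eef_pos: [532.9, -126.0, 81.5]
eef_rot: [-0.542, 1.555, -0.426]
wrist_force: [0.9, -13.7, -4.4]
finger_gap: 0.7
```

```bash
python3 g.py 0 -200 80; cat > look.py <<'E'
from cell import camera,calibration
import numpy as np,cv2,sys
from g import O,RJ
c=calibration("side"); p,d=camera("side")
v,u=np.mgrid[:400,:640]; n_=cv2.undistortPoints(np.stack([u,v],-1).reshape(-1,1,2).astype(float),np.array(c["K"]),np.array(c["distortion"]))[:,0]
dd=d.reshape(-1,1).astype(float); T=np.array(c["world_from_camera"])
X=np.hstack([n_*dd,dd])@T[:3,:3].T+T[:3,3]; J=(X-O)@RJ
m=(dd[:,0]>0)&(abs(J[:,0])<80)&(J[:,1]>45)&(J[:,1]<185)&(J[:,2]>88)&(J[:,2]<97)
r=cv2.minAreaRect(J[m,:2].astype(np.float32)); print("carton rect",r)
y=J[m,1];x=J[m,0]
for lo in range(-50,50,20):
    k=(x>lo)&(x<lo+20); print(lo,np.percentile(y[k],[1,99]).round(1))
f=(dd[:,0]>0)&(abs(J[:,0])<60)&(J[:,1]>160)&(J[:,1]<190)&(J[:,2]>66)&(J[:,2]<74); print("fence top",np.percentile(J[f,1],[2,50,98]))
E
python3 look.py
```

```text
t 7.425 tool in jig [   0.92 -202.56   81.55] F jig [ -0.81 -13.71  -4.43] gap 0.7 q [-0.3   0.42  1.67 -0.    1.04 -0.41]
turn needed [-0.3   0.79  0.48]
dp cm (now axes) [ 0.15  0.26 -0.1 ]  (aligned axes) [ 0.15  0.26 -0.09]
carton rect ((-0.5059013366699219, 119.61510467529297), (121.4666976928711, 102.37654113769531), 0.8550942540168762)
-50 [ 70.9 169.1]
-30 [ 70.1 169. ]
-10 [ 70.9 169.1]
10 [ 71.8 169.1]
30 [ 71.4 168.9]
fence top [167.12695405 175.99655705 183.60878553]
```

Call:
jog_arm --turn '[[0,0,0.1],[0,0,0]]' --dp '[[0,0.2,0],[0,0.2,0]]' --gripper '[1,1]'

```text
clock: 7.72
eef_pos: [532.8, -125.7, 81.6]
eef_rot: [-0.711, 1.551, -0.596]
wrist_force: [2.2, -15.7, -5.3]
finger_gap: 0.7
```

```bash
python3 g.py 0 -200 80
```

```text
t 7.725 tool in jig [   0.94 -202.26   81.62] F jig [  0.29 -15.83  -5.33] gap 0.7 q [-0.3   0.42  1.67 -0.01  1.04 -0.41]
turn needed [-0.34  0.86  0.75]
dp cm (now axes) [ 0.16  0.23 -0.1 ]  (aligned axes) [ 0.16  0.23 -0.09]
```

Call:
jog_arm --turn '[[0,0,0],[0,0,0],[0,0,0],[0,0,0],[0,0,0],[0,0,0],[0,0,0],[0,0,0]]' --dp '[[0,0.2,0],[0,0.16,0],[0,0.13,0],[0,0.1,0],[0,0.07,0],[0,0.05,0],[0,0.03,0],[0,0.01,0]]' --gripper '[1,1,1,1,1,1,1,1]'

```text
clock: 8.72
eef_pos: [533.0, -126.1, 81.8]
eef_rot: [-0.97, 1.539, -0.857]
wrist_force: [0.5, -4.6, -1.6]
finger_gap: 0.4
```

```bash
python3 g.py 0 -200 80
```

```text
t 8.725 tool in jig [   1.01 -202.67   81.76] F jig [-0.04 -4.67 -1.57] gap 0.4 q [-0.29  0.41  1.67 -0.02  1.03 -0.39]
turn needed [-0.47  1.04  1.53]
dp cm (now axes) [ 0.17  0.27 -0.11]  (aligned axes) [ 0.18  0.27 -0.1 ]
```

Now back away slowly and clear.

Call:
jog_arm --turn '[[0,0,0],[0,0,0],[0,0,0],[0,0,0],[0,0,0],[0,0,0],[0,0,0],[0,0,0]]' --dp '[[0,0,0],[0,-0.01,0],[0,-0.02,0],[0,-0.03,0],[0,-0.04,0],[0,-0.06,0],[0,-0.1,0],[0,-0.2,0]]' --gripper '[1,1,1,1,1,1,1,1]'

```text
clock: 9.72
eef_pos: [533.4, -129.8, 81.9]
eef_rot: [-0.95, 1.54, -0.836]
wrist_force: [0.3, 0.1, 0.2]
finger_gap: 0.6
```

Call:
jog_arm --turn '[[0,0.3,0.5],[0,0.3,0.5],[0,0.3,0.3],[0,0,0],[0,0,0],[0,0,0],[0,0,0],[0,0,0]]' --dp '[[0,-0.5,0],[0,-1.0,0],[0,-1.0,0],[-4.0,0,0],[-4.0,0,0],[-4.0,0,0],[-2.0,0,0],[0,0,0]]' --gripper '[1,1,1,1,1,1,1,1]'

```text
clock: 10.72
eef_pos: [536.1, -160.1, 225.9]
eef_rot: [2.379, 1.569, 2.49]
wrist_force: [-0.2, 0.5, 0.1]
finger_gap: 0.7
```

```bash
python3 g.py -90 -80 205; python3 look.py;python3 - <<'E'
from cell import camera
import cv2
p,d=camera("wrist"); cv2.imwrite("pics/w3.png",p[:,:,::-1])
E
```

```text
t 10.725 tool in jig [   0.   -236.85  225.94] F jig [-0.1   0.48  0.08] gap 0.7 q [-0.36  0.31  1.46  0.    1.37 -0.47]
turn needed [-0.6  -0.07 -0.06]
dp cm (now axes) [ 2.12 15.59 -9.16]  (aligned axes) [ 2.09 15.69 -9.  ]
carton rect ((-0.6953315734863281, 119.86555480957031), (121.18445587158203, 102.46369934082031), 0.9590652585029602)
-50 [ 70.2 169.1]
-30 [ 71.  169.2]
-10 [ 71.1 169.3]
10 [ 70.9 169.1]
30 [ 71.9 169.2]
fence top [167.32797257 176.17362448 183.92168448]
```

View pics/w3.png

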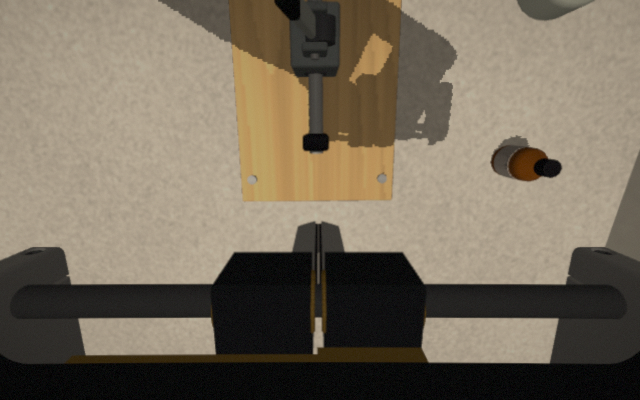

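Call:
jog_arm --turn '[[-0.6,0,0],[0,0,0],[0,0,0],[0,0,0],[0,0,0],[0,0,0]]' --dp '[[0,0,-3.0],[0,3.9,-3.0],[0,3.9,-3.0],[0,3.9,0],[1,3.9,0],[2,0,0]]' --gripper '[1,1,1,1,1,1]'

```text
clock: 11.58
eef_pos: [421.1, -11.8, 187.2]
eef_rot: [2.649, 1.556, 2.769]
wrist_force: [0.9, -0.8, -0.5]
finger_gap: 0.5
```

```bash
python3 g.py -75 -80 145;python3 - <<'E'
from cell import camera
import cv2
p,d=camera("wrist"); cv2.imwrite("pics/w4.png",p[:,:,::-1])
E
```

```text
t 11.575 tool in jig [-96.26 -75.74 187.21] F jig [ 0.83 -0.86 -0.5 ] gap 0.5 q [-0.12  0.04  1.87  0.    1.25 -0.24]
turn needed [-0.08 -0.76 -0.41]
dp cm (now axes) [ 4.19 -0.45  2.18]  (aligned axes) [ 4.22 -0.43  2.13]
```

View pics/w4.png

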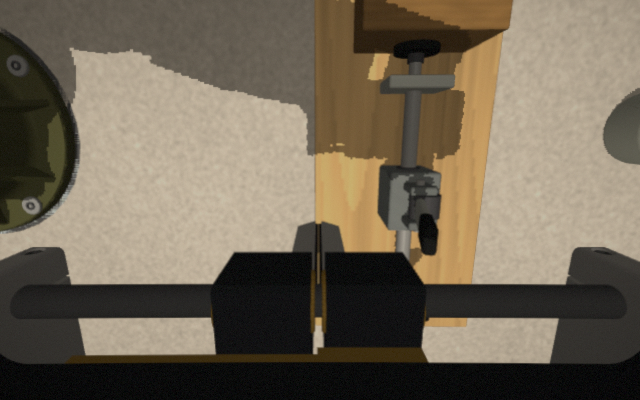

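Call:
jog_arm --turn '[[0,-0.7,-0.4],[0,0,0],[0,0,0],[0,0,0]]' --dp '[[1.5,-0.4,0.5],[2.0,0,0.8],[0.3,0,0.8],[0,0,0]]' --gripper '[1,1,1,1]'

```text
clock: 12.12
eef_pos: [440.5, -14.5, 143.2]
eef_rot: [2.945, 1.56, 3.063]
wrist_force: [0.2, 0.5, 0.8]
finger_gap: 0.1
```

```bash
python3 g.py -45 -80 150
```

```text
t 12.125 tool in jig [-77.31 -80.75 143.19] F jig [0.23 0.49 0.8 ] gap 0.1 q [-0.12  0.13  1.88 -0.    1.14 -0.23]
turn needed [-0.15 -0.59 -0.12]
dp cm (now axes) [-0.71  0.08  3.22]  (aligned axes) [-0.68  0.07  3.23]
```

Call:
jog_arm --turn '[[0,-0.5,0],[0,0,0],[0,0,0],[0,0,0],[0,0,0],[0,0,0],[0,0,0]]' --dp '[[-0.3,0,1.2],[-0.3,0,1.2],[-0.3,0,1.0],[-0.3,0,1.0],[-0.3,0,1.0],[-0.2,0,0.8],[0,0,0.8]]' --gripper '[1,1,1,1,1,1,1]'

```text
clock: 13.0
eef_pos: [513.9, -5.9, 161.9]
eef_rot: [2.555, 1.567, 2.673]
wrist_force: [-5.8, -1.3, -3.0]
finger_gap: 0.7
```

```bash
python3 g.py 4 -80 156; python3 - <<'E'
from cell import camera
import cv2
p,d=camera("scene"); cv2.imwrite("pics/sc5.png",cv2.resize(p[90:250,220:400,::-1],None,fx=3.6,fy=3.6,interpolation=cv2.INTER_CUBIC))
p,d=camera("side"); cv2.imwrite("pics/s5.png",cv2.resize(p[100:260,270:430,::-1],None,fx=3.6,fy=3.6,interpolation=cv2.INTER_CUBIC))
E
```

```text
t 13.0 tool in jig [ -3.4  -81.11 161.9 ] F jig [-5.92 -0.57 -3.03] gap 0.7 q [-0.08  0.26  1.67  0.    1.21 -0.2 ]
turn needed [-0.16 -0.18 -0.12]
dp cm (now axes) [0.59 0.11 0.74]  (aligned axes) [0.59 0.11 0.74]
```

View pics/sc5.png

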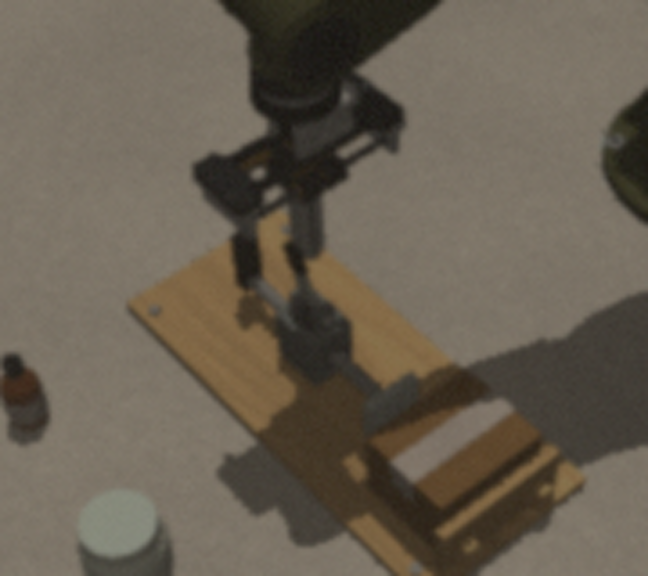

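View pics/s5.png

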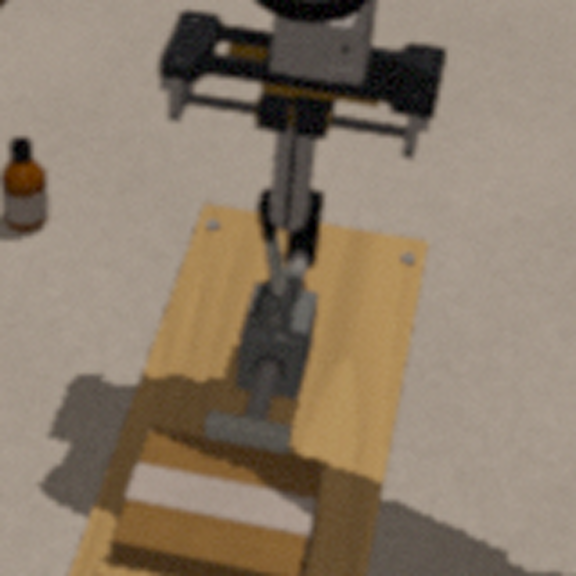

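Call:
jog_arm --turn '[[0,0,0],[0,0,0],[0,0,0],[0,0,0]]' --dp '[[0.5,0,0.8],[0.3,0,0.9],[0.5,0,0.9],[0.6,0,0.8]]' --gripper '[1,1,1,1]'

```text
clock: 13.6
eef_pos: [549.3, -1.8, 145.1]
eef_rot: [0.874, 1.569, 0.992]
wrist_force: [-5.8, 1.1, 5.8]
finger_gap: 0.4
```

```bash
python3 g.py 39.5 -80 135
```

```text
t 13.6 tool in jig [ 32.21 -81.29 145.08] F jig [-5.65  1.8   5.79] gap 0.4 q [-0.07  0.35  1.6   0.    1.19 -0.19]
turn needed [-0.16  0.07 -0.08]
dp cm (now axes) [1.01 0.13 0.73]  (aligned axes) [1.01 0.13 0.73]
```

Call:
jog_arm --turn '[[0,0,0],[0,0,0],[0,0,0],[0,0,0]]' --dp '[[0.8,0.1,0.6],[0.9,0,0.6],[1.0,0,0.5],[1.0,0,0.3]]' --gripper '[1,1,1,1]'

```text
clock: 14.1
eef_pos: [574.1, 1.5, 112.8]
eef_rot: [-0.048, 1.556, 0.07]
wrist_force: [-1.6, 1.2, 4.0]
finger_gap: 0.6
```

```bash
python3 g.py 58 -80 98
```

```text
t 14.1 tool in jig [ 57.24 -81.   112.79] F jig [-1.47  1.42  4.03] gap 0.6 q [-0.06  0.43  1.56  0.    1.13 -0.18]
turn needed [-0.17  0.86  0.04]
dp cm (now axes) [1.48 0.1  0.05]  (aligned axes) [1.48 0.1  0.08]
```

Call:
jog_arm --turn '[[0,0.3,0],[0,0.3,0],[0,0.3,0],[0,0,0]]' --dp '[[0.5,0,0],[0.4,0,0],[0.3,0,0],[0.2,0,0]]' --gripper '[1,1,1,1]'

```text
clock: 14.6
eef_pos: [574.7, 1.5, 98.4]
eef_rot: [-1.618, 1.57, -1.501]
wrist_force: [1.0, -0.2, 2.6]
finger_gap: 0.2
```

```bash
python3 g.py 58 -80 98
```

```text
t 14.6 tool in jig [ 57.86 -81.12  98.4 ] F jig [ 0.96 -0.27  2.56] gap 0.2 q [-0.06  0.46  1.56 -0.    1.12 -0.18]
turn needed [-0.18 -0.    0.05]
dp cm (now axes) [0.04 0.11 0.01]  (aligned axes) [0.04 0.11 0.01]
```

Press a little more to confirm the stop.

Call:
jog_arm --turn '[[0,0,0],[0,0,0],[0,0,0]]' --dp '[[0.2,0,0],[0.2,0,0],[0.2,0,0]]' --gripper '[1,1,1]'

```text
clock: 14.98
eef_pos: [575.1, 1.4, 97.3]
eef_rot: [-0.552, 1.568, -0.434]
wrist_force: [-12.8, 1.0, 23.1]
finger_gap: 0.3
```

```bash
python3 g.py 58 -80 98
```

```text
t 14.975 tool in jig [ 58.22 -81.23  97.34] F jig [-12.58   2.54  23.06] gap 0.3 q [-0.06  0.46  1.56 -0.    1.11 -0.18]
turn needed [-0.17  0.14  0.09]
dp cm (now axes) [-0.07  0.12 -0.02]  (aligned axes) [-0.07  0.12 -0.02]
```

Firm stop felt. Retreat upward, then clear.

Call:
jog_arm --turn '[[0,0,0],[0,0,0],[0,0,0],[0,0,0],[0,0,0],[0,0,0],[0,0,0],[0,0,0]]' --dp '[[-0.1,0,0],[-1,0,0],[-3,0,0],[-4,0,0],[-4,0,0],[0,0,-4],[0,-4,-4],[0,-4,-4]]' --gripper '[1,1,1,1,1,1,1,1]'

```text
clock: 15.98
eef_pos: [463.6, -92.2, 225.6]
eef_rot: [-0.393, 1.564, -0.27]
wrist_force: [0.4, -1.1, 0.0]
finger_gap: 0.4
```

Call:
jog_arm --turn '[[0,0,0],[0,0,0],[0,0,0],[0,0,0]]' --dp '[[0,-4,0],[0,-4,0],[0,-3,0],[0,0,0]]' --gripper '[1,1,1,1]'

```text
clock: 16.48
eef_pos: [475.1, -206.9, 228.8]
eef_rot: [-0.452, 1.56, -0.333]
wrist_force: [0.9, 0.0, 0.0]
finger_gap: 0.3
```

```bash
python3 g.py; python3 look.py; python3 - <<'E'
from cell import camera
import cv2
p,d=camera("scene"); cv2.imwrite("pics/sc6.png",cv2.resize(p[90:270,200:400,::-1],None,fx=3.2,fy=3.2,interpolation=cv2.INTER_CUBIC))
p,d=camera("wrist"); cv2.imwrite("pics/w6.png",p[:,:,::-1])
E
```

```text
t 16.475 tool in jig [ -66.24 -275.94  228.81] F jig [ 0.87 -0.11  0.02] gap 0.3 q [-0.48  0.2   1.59  0.    1.34 -0.6 ]
turn needed [-0.12  0.54  0.26]
carton rect ((-0.525848388671875, 118.86036682128906), (121.37347412109375, 103.55787658691406), 0.5050373077392578)
-50 [ 71.7 169.2]
-30 [ 70.3 169.2]
-10 [ 71.2 169.5]
10 [ 70.2 169.5]
30 [ 71.  169.6]
fence top [167.35197832 175.88784269 183.82513652]
```

View pics/sc6.png

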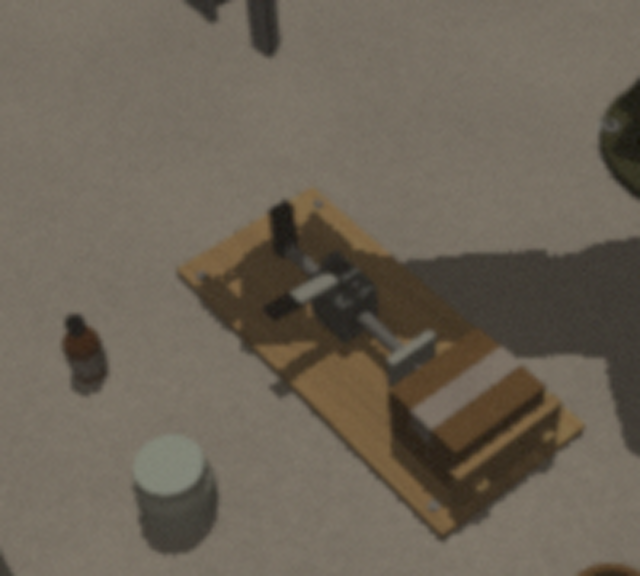

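View pics/w6.png

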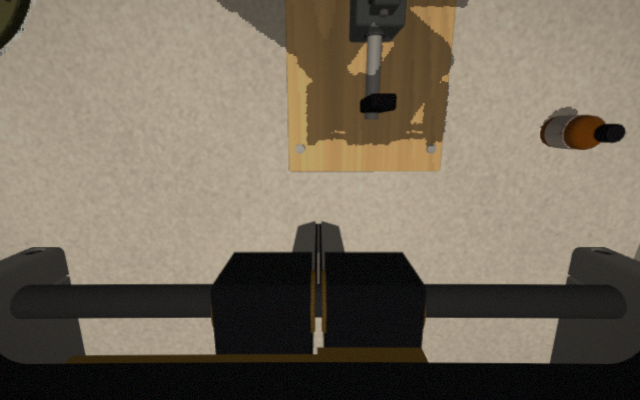

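```bash
python3 -c "
from cell import order;print(order.sign_off())"
```

```text
the job is handed in; nothing more can be done
None
```

I pressed the carton home against the fence with the stop, flipped the cam lever over to its stop, and handed the job in at about 16.6 s of the 61 s allowed.

- **Pressing:** with closed fingers on the handle, the push reached about 16 N. Taking off about 6 N of rod drag leaves an estimated 10 N on the carton, which is snug and under the 20 N limit. I let go slowly.
- **Lever:** it swung over centre and I felt a firm stop, at about 23 N upward on the wrist. After I let go, the scene picture shows it lying toward jig +x.
- **Carton:** in the last side picture its fence-side edge reads 169.2–169.6 mm against the fence at 170 mm. A box fitted to its top gives a centre at y = 118.9 mm and an angle of 0.5° (0.009 rad). Before the lever was flipped, the same fit gave 119.6–119.9 mm; I take the difference as noise, because the edge readings did not move away from the fence.
- **Other checks:** the arm is clear with about zero wrist force. The bottle and tub look unmoved in the pictures, and the arm never went near the tape roll.
- **Not measured:** I could not measure the buffer's remaining force on the carton after locking. I inferred it from the slow release and the carton staying in place.

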